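# Gauge the gap along the front of a tool-box lid

### The job

Press the tool box's open lid fully shut, past its roller catch. Then take the taper gauge from the bench rack and slide its blade upright down into the gap between the lid's front edge and the front board, near the middle, until it drags snugly on both; do not force it. Finish while still holding the gauge in your grip at that depth, so that I can read off how thick a lipping to cut, and leave the chisels, mallet and glue bottle where they are.

Things in the scene. Friction and masses are not known exactly. Their poses are not given: they have to be found in the camera images.
- box: fixed wooden tool box (shell without its front board), 230 (x) x 270 (y) x 120 mm high, walls 15 mm; origin at the centre of its underside on the bench; x points to the hinge side at the back (away from the robot), -x to the front board, z up. It carries the lid. It turns up to 0.25 rad either way.
- front: the fixed front board of the tool box, 15 mm thick, 274 mm wide (its y, along the gap), 120 mm high, its top level with the box's rim; origin at the bottom of its inner face, mid-width; its x points to the lid, same direction as the box's x. It stands a little nearer to or farther from the lid in each start.
- front_edge (a point): on the front board: where its inner face meets the top, mid-width, 120 mm above the bench; x points across the gap to the lid, y along the gap. With the lid shut the gap (236 mm long, parallel) runs from here 4.5 to 7.5 mm along +x (differs in each start); hollow below, 111 mm from rim to floor. Both its upper edges have a 3 mm 45 degree bevel, cut back away from the gap.
- lid_edge (a point): on the lid: the middle of its front edge, level with its upper face; with the lid shut it lies 4.5 to 7.5 mm from front_edge along the box's x, level with the rim. Axes turn with the lid; at shut they equal the box's. From here the plate reaches 194 mm along its +x to the hinge and 118 mm to either side along y.
- lid (a joint): angle of the inset plywood lid (15 mm thick, 0.45 kg), rad: 0 shut and flush with the rim, 1.2 wide open; axis along the box's y at box x = +100 mm, z = 120 mm. Stiff hinges hold it wherever it is left; 1 to 3 N at the front edge swings it. A spring roller catch under it resists from about 0.06 rad (about 10 N at the front edge) and from about 0.015 rad pulls it shut and keeps it so.
- rack: fixed wooden bench rack, 70 (x) x 250 (y) x 110 mm high, with three slots through its top board in a row along y at -80, 0 and +80 mm; origin at the centre of its underside. The gauge hangs in one of the slots and two butt chisels in the others, each with its handle upright above the board (chisel tops 180 mm above the bench).
- gauge: taper gauge (0.13 kg): steel blade 100 mm long, 20 mm wide (its y), its thickness (its x) tapering evenly on both faces from 10 mm at the handle to 2 mm at the tip; rectangular wooden handle 22 (x) x 30 (y) x 90 mm. Origin where blade meets handle, z up the handle. In the rack it hangs with its origin 110 mm above the bench, axes about those of the rack; it comes out straight up.
- gauge_handle (a point): centre of the gauge's handle, 45 mm above gauge's origin and 145 mm above the tip; axes as gauge. In the rack it is 155 mm above the bench.
- gauge_tip (a point): middle of the lower end of the gauge's blade, 100 mm below gauge's origin; axes as gauge.
- chisel_wide: bystander: butt chisel hanging in the rack, blade 20 x 4 x 85 mm, round wooden handle 28 mm across and 70 mm long; origin where the handle meets the rack's top board, 110 mm above the bench
- chisel_narrow: bystander: butt chisel like the other but with a 12 mm wide blade; origin where the handle meets the rack's top board
- mallet: bystander: wooden mallet lying on the bench, head 65 x 110 x 65 mm, handle 200 mm out along its +x; origin under the middle of the head
- glue: bystander: upright white glue bottle, 56 mm across, 150 mm high; origin at the centre of its base
Not all that is in view belongs to the job. Leave any pink or white look-alike of the gauge alone.

How it is judged:
By the outcome, as a careful person would: the job done as asked, in the order asked, and still so for the second after the job is handed in, while the arm keeps its last pose, push and grip.
It also fails if it takes over 72 s, if anything falls off the work surface, if the arm or the gripper's body presses on something with over 40 N, if the wrist force passes 120 N, or if a joint passes its speed limit or range.

### The arm

A 7-joint arm with a two-finger parallel gripper is mounted at the origin on the work surface. World frame = base frame: x ahead of the robot, y to its left, z up, the work surface at z = 0. Lengths are in m, angles in degrees, forces in N, time in s.
With the tool pointing down it reaches from about 0.35 to 0.9 m from the base axis. Payload 8.1 kg.
Tool frame: the origin (TCP) lies on the centre line of the jaws, within the pads' length; the fingertips stand 11 mm ahead of it and the grasp point (between the pads) lies 8 mm behind it (robot.tcp_to_tips is the distance from the TCP to the fingertips, in m); x points along the fingers, y is the direction in which the jaws open and shut, and the axes are right-handed (so a half turn about x gives the same grasp; the last joint's range is limited). The gripper opens to 92 mm and grips with 3 to 60 N. Pads are 19 mm wide; open, the fingers measure 130 mm over their backs; the gripper's body (75 mm by 190 mm) begins 47 mm behind the grasp point.
Start: joints at [-5.879, 24.895, 1.432, 90.138, -0.665, 64.973, -4.303], TCP at [0.625, -0, 0.238] pointing down, gripper open.
Joint ranges: [-149.89, 149.89], [-25.12, 119.58], [-72.63, 75.52], [4.76, 147.25], [-75.54, 255.54], [6.69, 114.76], [-157.13, 157.13]. Speed limits (degrees/s): [127.2, 127.2, 172.46, 172.46, 180, 180, 180].

### API

Orientations are given as [roll, pitch, yaw] about the fixed x, y, z axes, in that order (R = Rz(yaw) Ry(pitch) Rx(roll)).
In Python, from cell import robot gives the robot as it stands.
- The arm moves only by the tool play_rows, never from a script. Its argument "commands" is text: rows parted by semicolons, each of 5 numbers parted by spaces: the closure in counts, from 0 (fully open) to 255 (shut), then the shift along the tool's x, y, z in mm, then the turn about the tool's x in degrees. A call has 1 to 12 rows; each row is the pose to reach, as a shift and turn from the pose commanded when the call began, along the tool's axes at that moment; what a row does not reach only later rows make up. A row lasts 1/10 s, in which the tool goes at most 50 mm and 8.59 degrees, less where a joint would pass 70% of its speed; a pose out of reach is approached as far as the arm can. A call with a gripper value outside its range is refused whole. The fingers move at their own pace and stop on an object; "squeeze" is the grip in N (left out, the last holds). Time passes only in rows, so rows that repeat a pose let the fingers close. It gives the time, the measured TCP pose, the force and the opening at its end, in the units of the state.
- robot.read_state(): the state, without advancing time (a new reading comes with each control period).
- robot.get_image(name): name is "scene" or "side" or "wrist"; returns a dict with "frame" (400x640x3 uint8, blue, green, red), "intrinsics" (3x3 intrinsics, pixels), "position" and "rotation" of the camera in the world. Camera axes: x right, y up, looking along -z (the intrinsics and any distortion apply to the point x, -y, -z); pixel columns grow to the right and rows downward; lengths in m; the calibration is good to about 2 mm. A picture is of the moment at which its call begins. There is no depth.
- robot.hand_in(): hands the job in, once; it reports no verdict.
Trained networks look in a picture, given as the dict that the camera call returned (one of the last four; its "shot" number tells which), for a name from the list of things; names that differ only in an ending like _2 or _b are one class to them, and where a whole thing is asked for, a point or a joint stands for the part that bears it (a point fixed in the world has none). Each returns a list of dicts, best first, with "conf" (0 to 1); they miss things now and then, are a little off and sometimes report something else, mostly with a low value. They report only what shows in the picture. A call takes as long as a camera call. They do not tell look-alikes from the thing itself.
- robot.look_for(picture, name): "extent" ([left, top, width, height] in pixels, round what is visible of it).
- robot.place_of(picture, name): "pixel" ([column, row] in pixels: a listed point, or the origin of a listed thing).
The state is a dict: "clock": time; "qpos": joint angles; "qvel": joint speeds; "joint_torque": joint torques, N m; "tcp_pos": TCP position; "ee_rot": TCP orientation; "contact_force": force on the tool from outside, world axes, zero at the start; "torque": the same for the moment, N m; "grip_width": finger opening in m.
Only numpy, scipy, OpenCV 4.12 (cv2) and the standard library are available. Lean on these libraries where they do the work, as an engineer would, in place of code of your own. Each camera call takes 0.05 s, during which the arm holds its last target. There are 200 camera calls.

## Working session

There is one attempt and no reset: what is moved stays moved. The work goes in short steps, Python scripts to look and compute and a tool call to move; the robot and the scene stay as the last step left them, time stands still between calls to the robot, and variables do not carry over. Pictures are saved under pics/ and viewed, about 8 in all and at most 12, crops included, and the job is handed in when it is done.

Besides the shell and the picture viewer there is one more tool, called as name(argument=value, ...) on one line, values as JSON. play_rows: Moves the arm, as the interface text tells. Its arguments: {"type":"object","properties":{"commands":{"type":"string"},"squeeze":{"type":"number"}},"required":["commands"]}

```bash
ls; mkdir -p pics; cat > h.py <<'E'
import numpy as np, cv2
from cell import robot
def ray(p,px):
    K=np.array(p["intrinsics"]);R=np.array(p["rotation"])
    d=np.linalg.inv(K)@[px[0],px[1],1.]; d=R@[d[0],-d[1],-d[2]]
    return np.array(p["position"]),d/np.linalg.norm(d)
def onz(p,px,z):
    o,d=ray(p,px); return o+d*(z-o[2])/d[2]
def proj(p,X):
    K=np.array(p["intrinsics"]);R=np.array(p["rotation"])
    c=R.T@(np.array(X)-np.array(p["position"])); c=K@[c[0],-c[1],-c[2]]; return c[:2]/c[2]
def tri(a):
    A=np.zeros((3,3));b=np.zeros(3)
    for p,px in a:
        o,d=ray(p,px);M=np.eye(3)-np.outer(d,d);A+=M;b+=M@o
    return np.linalg.solve(A,b)
E
python3 - <<'E'
from h import *
np.set_printoptions(precision=4,suppress=True)
s=robot.read_state();print({k:s[k] for k in("clock","tcp_pos","ee_rot","contact_force","grip_width")})
P={}
for n in("scene","side"):
    p=P[n]=robot.get_image(n);cv2.imwrite(f"pics/{n}0.png",p["frame"])
    print(n,p.keys(),p["position"])
    for t in("front_edge","lid_edge","box","rack","gauge_handle","gauge","chisel_wide","chisel_narrow","mallet","glue"):
        print(t,[(np.round(r["pixel"],1).tolist(),round(r["conf"],2)) for r in robot.place_of(p,t)[:3]])
cv2.imwrite("pics/a.png",np.vstack([P["scene"]["frame"],P["side"]["frame"]])[:, :])
E
```

```text
pics
{'clock': 0.0, 'tcp_pos': array([ 0.6245, -0.    ,  0.237 ]), 'ee_rot': array([ -84.5066,   89.9103, -174.5059]), 'contact_force': array([-0.2491, -0.0253,  0.5845]), 'grip_width': 0.09178263472943801}
scene dict_keys(['frame', 'intrinsics', 'position', 'rotation', 'shot']) [1.0005 0.5619 1.2442]
front_edge [([274.7, 198.9], 0.36)]
lid_edge []
box [([270.4, 196.7], 0.81)]
rack [([389.7, 263.5], 0.72)]
gauge_handle [([401.5, 208.2], 0.81), ([465.9, 274.8], 0.79), ([338.2, 140.6], 0.59)]
gauge [([474.8, 280.1], 0.67), ([407.9, 218.7], 0.55), ([327.8, 139.8], 0.5)]
chisel_wide [([394.8, 250.6], 0.64)]
chisel_narrow [([410.0, 267.2], 0.49), ([369.0, 246.0], 0.47)]
mallet [([304.0, 310.4], 0.59)]
glue [([216.8, 168.9], 0.86), ([373.3, 229.0], 0.59)]
side dict_keys(['frame', 'intrinsics', 'position', 'rotation', 'shot']) [0.3095 0.9727 0.7325]
front_edge [([340.8, 160.1], 0.79)]
lid_edge [([316.1, 122.1], 0.91), ([316.3, 224.0], 0.73), ([312.3, 292.3], 0.35)]
box [([309.0, 192.5], 0.62)]
rack [([313.6, 295.7], 0.71)]
gauge_handle [([364.5, 368.9], 0.95), ([316.9, 226.3], 0.63), ([394.1, 272.2], 0.6)]
gauge [([372.8, 395.7], 0.77), ([409.9, 192.7], 0.65), ([386.4, 284.2], 0.64)]
chisel_wide [([310.7, 260.7], 0.52)]
chisel_narrow [([304.3, 280.6], 0.93)]
mallet [([210.0, 259.3], 0.64)]
glue []
```

View pics/scene0.png

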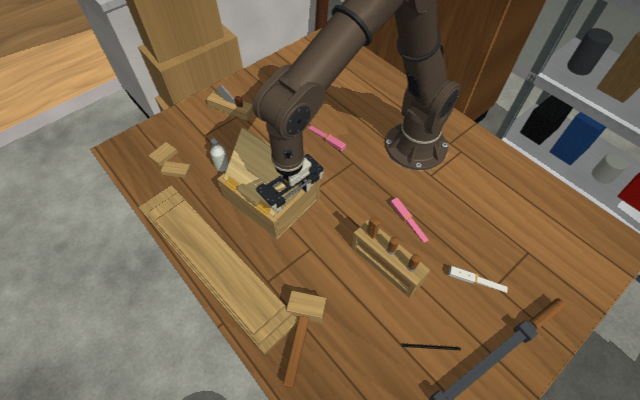

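View pics/side0.png

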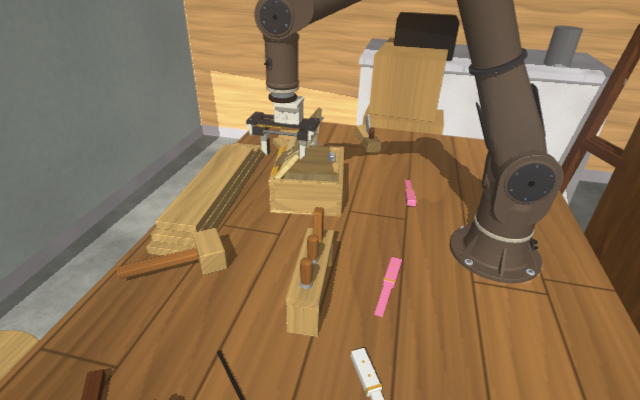

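The scene view shows the box at about (270,190) under the gripper, with its lid ajar. The rack is at (390,255) with three brown handles at (373,226), (393,244) and (415,262), and the decoys are pink or white on the bench. In the side view the handles are at (319,218), (313,245) and (306,270). I'll zoom in next.

```bash
python3 - <<'E'
import cv2,numpy as np
a=cv2.imread("pics/scene0.png");b=cv2.imread("pics/side0.png")
z=lambda i,x,y,w,h:cv2.resize(i[y:y+h,x:x+w],(400,300),interpolation=cv2.INTER_CUBIC)
cv2.imwrite("pics/z.png",np.vstack([np.hstack([z(a,345,210,100,75),z(b,265,200,120,90)]),np.hstack([z(a,210,120,140,105),z(b,250,120,120,90)])]))
E
```

```text
(no output)
```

View pics/z.png

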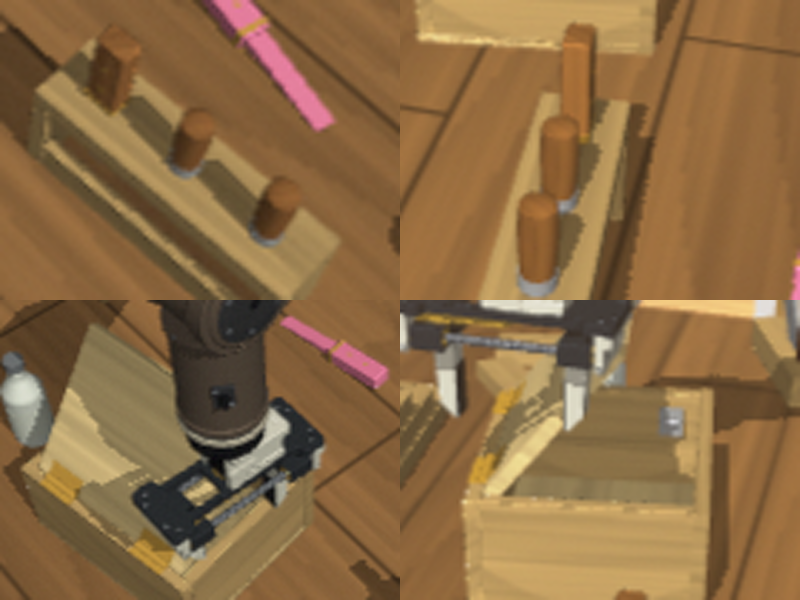

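```bash
python3 - <<'E'
from h import *
np.set_printoptions(precision=4,suppress=True)
A=robot.get_image("scene");B=robot.get_image("side")
for n,p,x,z in [("gauge top",A,(375,219.5),.2),("gauge top",B,(318.7,209.6),.2),("gauge bot",A,(373,235.7),.11),
("ch1 base",A,(391.7,251.5),.11),("ch2 base",A,(412.5,268.2),.11),("ch1 top",B,(313.3,237),.18),("ch2 top",B,(306.4,260),.18),
("rack c",A,(354.5,233),.11),("rack c",A,(368.7,220),.11),("rack c",A,(430,270),.11),("rack c",A,(416.3,283.7),.11),("rk far",B,(307.9,228.5),.11),("rk far",B,(334,230.6),.11),
("box far back",A,(218.75,181.25),.12),("box near back",A,(273,221.5),.12),("box front near",A,(318.5,186.5),.12),("near back",B,(269.5,180),.12),("front near",B,(343.6,178.5),.12),("front far",B,(344.5,146.4),.12),("FE net",B,(340.8,160.1),.12),("FE net",A,(274.7,198.9),.12)]:
    print(n,onz(p,x,z))
for z in(.12,.2,.25,.3): print(onz(A,(241.5,128.75),z))
robot.get_image("wrist") 
p=robot.get_image("wrist");cv2.imwrite("pics/w0.png",p["frame"]);print(p["position"])
E
```

```text
Traceback (most recent call last):
  File "h.py", line 8, in onz
    o,d=ray(p,px); return o+d*(z-o[2])/d[2]
                                       ~^^^
IndexError: invalid index to scalar variable.
```

```bash
sed -i 's/^from cell/from scipy.spatial.transform import Rotation as Ro\nfrom cell/; s/R=np.array(p\["rotation"\])/R=rot(p)/' h.py; cat >> h.py <<'E'
def rot(p):
    r=np.array(p["rotation"])
    return r if r.ndim==2 else (Ro.from_quat(r).as_matrix() if r.size==4 else Ro.from_euler("xyz",r,degrees=True).as_matrix())
E
python3 - <<'E'
from h import *
np.set_printoptions(precision=4,suppress=True)
A=robot.get_image("scene");B=robot.get_image("side")
print(A["rotation"],B["rotation"])
for n,p,x,z in [("gauge top",A,(375,219.5),.2),("gauge top",B,(318.7,209.6),.2),("gauge bot",A,(373,235.7),.11),
("ch1 base",A,(391.7,251.5),.11),("ch2 base",A,(412.5,268.2),.11),("ch1 top",B,(313.3,237),.18),("ch2 top",B,(306.4,260),.18),
("rack c",A,(354.5,233),.11),("rack c",A,(368.7,220),.11),("rack c",A,(430,270),.11),("rack c",A,(416.3,283.7),.11),("rk far",B,(307.9,228.5),.11),("rk far",B,(334,230.6),.11),
("box far back",A,(218.75,181.25),.12),("box near back",A,(273,221.5),.12),("box front near",A,(318.5,186.5),.12),("near back",B,(269.5,180),.12),("front near",B,(343.6,178.5),.12),("front far",B,(344.5,146.4),.12),("FE net",B,(340.8,160.1),.12),("FE net",A,(274.7,198.9),.12)]:
    print(n,onz(p,x,z))
for z in(.12,.2,.25,.3): print(onz(A,(241.5,128.75),z))
p=robot.get_image("wrist");cv2.imwrite("pics/w0.png",p["frame"]);print(p["position"],p["rotation"])
E
```

```text
[ 32.9487   0.1282 139.3823] [  57.5181   -1.3534 -166.8819]
gauge top [0.4736 0.2078 0.2   ]
gauge top [0.4739 0.2065 0.2   ]
gauge bot [0.4754 0.2154 0.11  ]
ch1 base [0.4706 0.2926 0.11  ]
ch2 base [0.4633 0.3724 0.11  ]
ch1 top [0.467  0.2878 0.18  ]
ch2 top [0.4626 0.3665 0.18  ]
rack c [0.5133 0.17   0.11  ]
rack c [0.4451 0.1652 0.11  ]
rack c [0.4276 0.4108 0.11  ]
rack c [0.4918 0.4131 0.11  ]
rk far [0.5091 0.1699 0.11  ]
rk far [0.4413 0.1612 0.11  ]
box far back [ 0.7327 -0.2779  0.12  ]
box near back [ 0.6878 -0.0284  0.12  ]
box front near [ 0.4868 -0.0373  0.12  ]
near back [ 0.6822 -0.0274  0.12  ]
front near [ 0.4622 -0.0981  0.12  ]
front far [ 0.5002 -0.3321  0.12  ]
FE net [ 0.4935 -0.2205  0.12  ]
FE net [ 0.6308 -0.0943  0.12  ]
[ 0.5336 -0.4283  0.12  ]
[ 0.5669 -0.3578  0.2   ]
[ 0.5876 -0.3138  0.25  ]
[ 0.6084 -0.2697  0.3   ]
[0.6261 0.0742 0.3845] [-15.751    0.0243   0.0559]
```

View pics/w0.png

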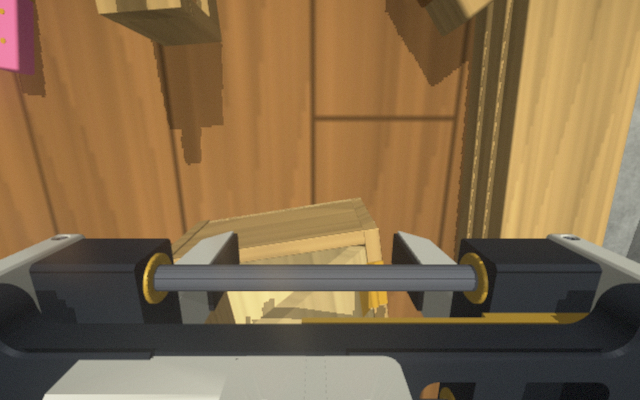

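The wrist view shows the near side of the box at (205–380, 200–320) below the fingers, with the gold hinge at the right (world +x). Image up is world +y. Working from this, the box yaw is about 0.18 rad, its origin about (0.597, −0.182), and the lid is open about 0.83 rad. I need the tool axes next.

```bash
cat >> h.py <<'E'
def toolR(): 
    return Ro.from_euler("xyz",robot.read_state()["ee_rot"],degrees=True).as_matrix()
def shift(target): # mm in tool axes from measured TCP
    return 1000*toolR().T@(np.array(target)-robot.read_state()["tcp_pos"])
E
python3 - <<'E'
from h import *
np.set_printoptions(precision=2,suppress=True)
print(toolR());
for t in([.6245,0,.32],[.592,-.183,.32],[.592,-.183,.30]):print(shift(t))
E
```

```text
[[ 0.  1. -0.]
 [-0. -0. -1.]
 [-1.  0.  0.]]
[-82.25  -0.52   0.  ]
[-82.25 -33.01 183.  ]
[-62.25 -33.01 183.  ]
```

play_rows(commands="255 -50 0 0 0; 255 -82 0 0 0; 255 -82 -10 50 0; 255 -82 -20 100 0; 255 -82 -33 150 0; 255 -82 -33 183 0; 255 -82 -33 183 0; 255 -62 -33 183 0; 255 -52 -33 183 0; 255 -52 -33 183 0", squeeze=20)

```text
clock: 2.35
tcp_pos: [0.5912, -0.1821, 0.288]
ee_rot: [-106.9, 89.8, 163.2]
contact_force: [0.5, 1.3, -0.6]
grip_width: 0.0166
```

```bash
python3 - <<'E'
from h import *
np.set_printoptions(precision=3,suppress=True)
B=robot.get_image("side");A=robot.get_image("scene");s=robot.read_state();print(s["tcp_pos"],s["contact_force"],s["clock"])
cv2.imwrite("pics/s1.png",np.hstack([cv2.resize(B["frame"][80:230,240:390],(400,400)),cv2.resize(A["frame"][100:250,200:350],(400,400))]))
E
```

```text
[ 0.592 -0.182  0.29 ] [-0.724  0.178  0.006] 2.45
```

View pics/s1.png

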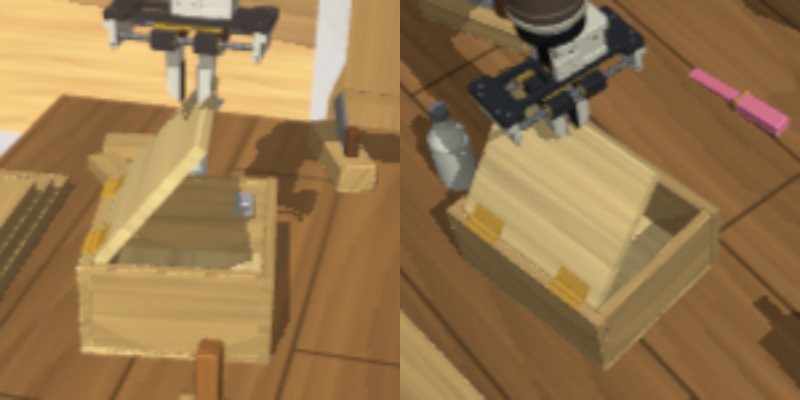

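The fingers are now closed above the lid's free edge (side crop at about (195,90)), and the box and lid geometry agrees with my estimate. Next I press down along the lid's arc.

play_rows(commands="255 22 0 0 0; 255 43 0 0 0; 255 57 -11 2 0; 255 70 -23 4 0; 255 84 -30 5 0; 255 97 -37 7 0; 255 112 -42 8 0; 255 126 -46 9 0; 255 136 -48 9 0; 255 142 -48 9 0; 255 142 -48 9 0")

```text
clock: 3.55
tcp_pos: [0.544, -0.1919, 0.1474]
ee_rot: [-99.3, 90.0, 170.7]
contact_force: [0.0, 0.7, -0.3]
grip_width: 0.0007
```

play_rows(commands="255 4 0 0 0; 255 8 0 0 0; 255 12 0 0 0; 255 14 0 0 0; 255 16 0 0 0; 255 17 0 0 0; 255 17 0 0 0")

```text
clock: 4.25
tcp_pos: [0.5441, -0.1921, 0.1312]
ee_rot: [72.3, 90.0, -17.7]
contact_force: [-2.3, 0.6, 6.9]
grip_width: 0.0003
```

```bash
python3 - <<'E'
from h import *
np.set_printoptions(precision=3,suppress=True)
B=robot.get_image("side");A=robot.get_image("scene");s=robot.read_state();print(s["tcp_pos"],s["contact_force"],s["clock"])
cv2.imwrite("pics/s2.png",np.hstack([cv2.resize(B["frame"][80:230,240:390],(400,400)),cv2.resize(A["frame"][100:250,200:350],(400,400))]))
E
```

```text
[ 0.544 -0.192  0.131] [-2.544  0.067  6.696] 4.35
```

View pics/s2.png

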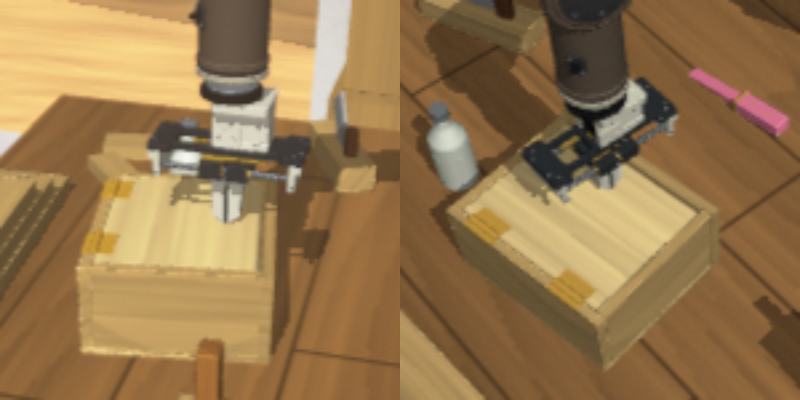

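The lid now looks flush in both crops. I'll push a bit further to be sure it is past the catch.

play_rows(commands="255 2 0 0 0; 255 4 0 0 0; 255 5 0 0 0; 255 5 0 0 0")

```text
clock: 4.75
tcp_pos: [0.5443, -0.1922, 0.1305]
ee_rot: [87.4, 89.9, -2.6]
contact_force: [-18.6, 4.9, 52.4]
grip_width: 0.0005
```

The lid is on its stop: z stays at 0.1305 while the force rises. I'll back off and look at the gap with the wrist camera.

play_rows(commands="0 -50 0 0 0; 0 -100 -10 20 0; 0 -140 -20 50 0; 0 -170 -30 85 0; 0 -170 -35 85 0; 0 -170 -35 85 0; 0 -170 -35 85 0", squeeze=60)

```text
clock: 5.45
tcp_pos: [0.509, -0.2758, 0.2947]
ee_rot: [-140.2, 89.9, 129.9]
contact_force: [-1.0, 0.3, -0.0]
grip_width: 0.052
```

```bash
python3 - <<'E'
from h import *
np.set_printoptions(precision=4,suppress=True)
W=robot.get_image("wrist");s=robot.read_state();print(s["tcp_pos"],s["contact_force"],s["clock"])
cv2.imwrite("pics/w1.png",W["frame"]);np.save("w1.npy",W,allow_pickle=True)
for t in("front_edge","lid_edge","lid","box"):
  for r in robot.place_of(W,t)[:2]: print(t,r["pixel"],r["conf"],onz(W,r["pixel"],.12))
E
```

```text
[ 0.5092 -0.2754  0.2944] [0.8918 1.1007 0.5016] 5.5
front_edge [305.4, 113.0] 0.74 [ 0.4994 -0.1933  0.12  ]
lid_edge [303.6, 113.2] 0.9 [ 0.4974 -0.1935  0.12  ]Traceback (most recent call last):
  File "<stdin>", line 6, in <module>
ValueError: it knows: box, chisel_narrow, chisel_wide, front, front_edge, gauge, gauge_handle, gauge_tip, glue, lid_edge, mallet, rack
```

View pics/w1.png

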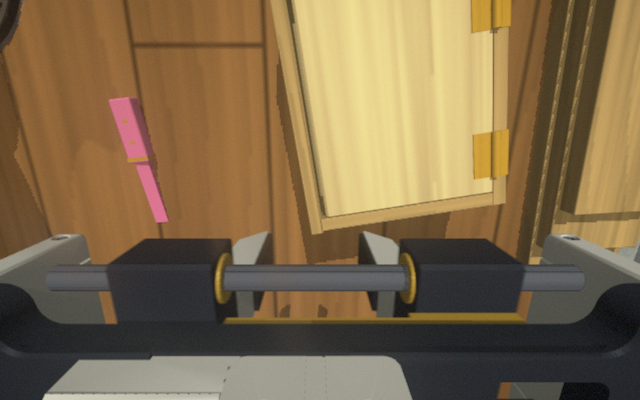

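The closed lid shows, with the gap running from about (292,10) to (322,212) and the front board to its left. I'll locate the gap line numerically.

```bash
python3 - <<'E'
from h import *
np.set_printoptions(precision=4,suppress=True)
W=np.load("w1.npy",allow_pickle=True).item()
g=cv2.cvtColor(W["frame"],cv2.COLOR_BGR2GRAY).astype(int)
for r in range(10,210,25):
    c=int(288+(r-10)*.155); print(r,c-18,g[r,c-18:c+22].tolist())
for n,x in [("near?far corner front",(313,232)),("back far",(505,203))]: print(n,onz(W,x,.12))
E
```

```text
10 270 [118, 121, 142, 155, 158, 158, 157, 158, 160, 158, 159, 155, 155, 149, 142, 138, 140, 118, 77, 74, 78, 77, 93, 131, 153, 165, 190, 200, 201, 202, 204, 204, 205, 206, 207, 206, 204, 203, 201, 200]
35 273 [116, 111, 115, 133, 153, 151, 152, 157, 157, 162, 162, 161, 160, 159, 153, 147, 140, 143, 124, 88, 83, 112, 137, 141, 151, 158, 171, 193, 201, 203, 205, 206, 207, 207, 208, 207, 208, 203, 201, 200]
60 277 [111, 102, 80, 101, 135, 149, 148, 154, 160, 162, 162, 165, 163, 163, 161, 152, 140, 143, 132, 101, 80, 110, 138, 142, 151, 160, 173, 193, 203, 203, 202, 204, 204, 208, 207, 207, 205, 203, 198, 201]
85 281 [81, 81, 81, 96, 130, 152, 149, 154, 158, 162, 164, 168, 166, 168, 166, 157, 145, 142, 134, 99, 82, 110, 138, 141, 151, 162, 174, 195, 202, 202, 204, 203, 205, 204, 204, 205, 203, 202, 199, 198]
110 285 [83, 89, 92, 90, 118, 150, 152, 151, 148, 148, 155, 164, 168, 166, 167, 158, 142, 138, 134, 103, 80, 108, 138, 140, 152, 162, 178, 194, 201, 201, 203, 203, 204, 204, 206, 202, 202, 200, 198, 196]
135 289 [89, 91, 89, 90, 101, 132, 155, 151, 149, 148, 155, 163, 171, 169, 172, 166, 150, 139, 136, 113, 82, 103, 133, 142, 152, 160, 176, 193, 200, 200, 200, 201, 202, 202, 202, 201, 198, 198, 193, 193]
160 293 [90, 88, 89, 89, 89, 117, 153, 155, 154, 150, 150, 151, 154, 166, 169, 170, 158, 132, 134, 116, 84, 101, 131, 138, 151, 160, 174, 191, 198, 198, 199, 201, 200, 202, 201, 198, 196, 195, 193, 192]
185 297 [91, 89, 87, 85, 86, 101, 135, 156, 153, 153, 152, 152, 155, 159, 166, 169, 157, 136, 135, 117, 82, 94, 125, 136, 147, 159, 172, 195, 197, 196, 198, 200, 200, 199, 197, 195, 193, 191, 192, 191]
near?far corner front [ 0.5075 -0.3293  0.12  ]
back far [ 0.7304 -0.2927  0.12  ]
```

```bash
python3 - <<'E'
from h import *
np.set_printoptions(precision=4,suppress=True)
W=np.load("w1.npy",allow_pickle=True).item()
g=cv2.cvtColor(W["frame"],cv2.COLOR_BGR2GRAY).astype(float)
def cross(r,a,b,l,up=True):
    v=g[r,a:b]
    for i in range(len(v)-1):
        if (v[i]-l)*(v[i+1]-l)<=0 and (v[i+1]>v[i])==up: return a+i+(l-v[i])/(v[i+1]-v[i])
E={k:[] for k in("outer","dark0","dark1","lid")}
for r in range(60,200,5):
    c=int(288+(r-10)*.155)
    E["outer"].append(onz(W,(cross(r,c-15,c-5,125),r),.12))
    E["dark0"].append(onz(W,(cross(r,c-2,c+4,115,False),r),.117))
    E["dark1"].append(onz(W,(cross(r,c+2,c+8,115),r),.117))
    E["lid"].append(onz(W,(cross(r,c+4,c+14,185),r),.12))
for k,v in E.items():
    v=np.array(v); p=np.polyfit(v[:,1],v[:,0],1); print(k,"x at y=-.195:",np.polyval(p,-.195),"yaw",np.degrees(np.arctan(-p[0])),"res",np.std(v[:,0]-np.polyval(p,v[:,1])))
print(onz(W,(300,100),.12),proj(W,[.5,-.195,.12]))
E
```

```text
outer x at y=-.195: 0.483074645965804 yaw 9.309181422456108 res 8.934904301899034e-05
dark0 x at y=-.195: 0.49827655498234774 yaw 9.282666875813728 res 0.00010464305023430828
dark1 x at y=-.195: 0.5010964570658032 yaw 9.437198569206135 res 9.450358150592496e-05
lid x at y=-.195: 0.5067145421053212 yaw 9.508263190885769 res 8.561485112452948e-05
[ 0.4938 -0.1802  0.12  ] [306.0013 114.6955]
```

The gap is about 5.3 mm, its centre is near (0.501, −0.195), and the yaw is 9.4°. Now to the rack.

play_rows(commands="0 -25 -5 -50 0; 0 -25 -10 -100 0; 0 -25 -15 -150 0; 0 -25 -20 -200 0; 0 -25 -25 -250 0; 0 -25 -30 -300 0; 0 -25 -34 -350 0; 0 -25 -34 -390 -2; 0 -25 -34 -405 -4.5; 0 -25 -34 -405 -4.5; 0 -25 -34 -405 -4.5")

```text
clock: 6.7
tcp_pos: [0.4749, 0.1274, 0.3202]
ee_rot: [-49.0, 89.9, -134.5]
contact_force: [-0.4, -0.6, -0.7]
grip_width: 0.0918
```

```bash
python3 - <<'E'
from h import *
np.set_printoptions(precision=4,suppress=True)
W=robot.get_image("wrist");s=robot.read_state();print(s["tcp_pos"],s["contact_force"],s["clock"]);print(toolR())
cv2.imwrite("pics/w2.png",W["frame"]);np.save("w2.npy",W,allow_pickle=True)
for t in("gauge_handle","gauge","rack"):
  for r in robot.place_of(W,t)[:2]: print(t,r["pixel"],r["conf"],onz(W,r["pixel"],.155 if 'h' in t else .11))
E
```

```text
[0.4751 0.1266 0.3203] [-0.309  -0.223   0.0288] 6.75
[[-0.0007  0.9971  0.0765]
 [-0.001   0.0765 -0.9971]
 [-1.     -0.0008  0.0009]]
gauge_handle [188.1, 127.8] 0.6 [0.3375 0.1836 0.155 ]
gauge [192.5, 96.9] 0.65 [0.3249 0.2167 0.11  ]
gauge [319.1, 117.9] 0.56 [0.4744 0.2049 0.11  ]
rack [318.3, 61.0] 0.94 [0.4684 0.2665 0.11  ]
```

View pics/w2.png

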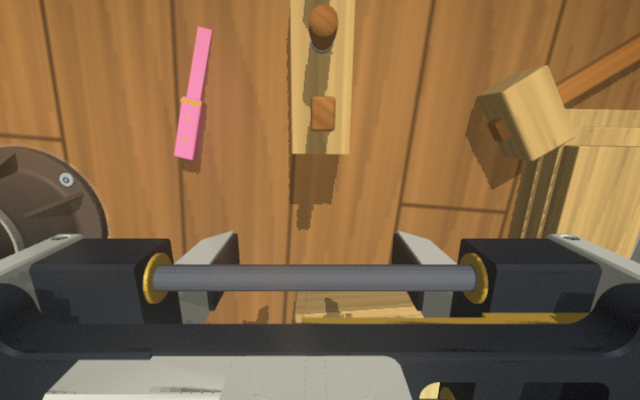

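The gauge's square top is at about (323,111), with a chisel at (322,20). I'll work out its position.

```bash
python3 - <<'E'
from h import *
np.set_printoptions(precision=4,suppress=True)
W=np.load("w2.npy",allow_pickle=True).item()
f=W["frame"];hsv=cv2.cvtColor(f,cv2.COLOR_BGR2HSV)
print(f[112,280:370:4].tolist());print(f[84:140:3,323].tolist())
def line(r,c0,c1):
    return [int(v) for v in f[r,c0:c1,0]]
for r in(100,106,112,118,124,130):print(r,line(r,306,342))
for c in((311.5,96),(335,96),(311.5,124),(335,124),(323.3,110)):print(c,onz(W,c,.2))
print("rack edges",[onz(W,c,.11) for c in((291,150),(291,60),(350,150),(354,30))])
E
```

```text
[[75, 129, 179], [70, 124, 174], [45, 85, 121], [102, 167, 207], [111, 179, 217], [103, 168, 206], [98, 161, 196], [98, 158, 191], [45, 91, 137], [59, 112, 167], [59, 113, 172], [56, 112, 168], [56, 110, 163], [55, 110, 166], [103, 166, 203], [99, 162, 199], [117, 185, 223], [105, 173, 212], [78, 132, 186], [77, 135, 188], [77, 132, 183], [67, 122, 170], [67, 117, 163]]
[[69, 111, 134], [64, 109, 134], [69, 112, 136], [69, 110, 136], [61, 109, 152], [65, 127, 191], [67, 125, 188], [55, 115, 174], [55, 109, 165], [58, 113, 168], [59, 115, 172], [54, 111, 165], [53, 103, 157], [48, 99, 149], [51, 103, 156], [51, 91, 133], [61, 103, 129], [60, 101, 126], [63, 103, 128]]
100 [68, 68, 66, 65, 57, 48, 50, 57, 58, 55, 60, 60, 60, 62, 57, 61, 64, 65, 61, 60, 64, 61, 60, 57, 59, 57, 58, 60, 55, 80, 101, 101, 103, 102, 102, 104]
106 [93, 93, 86, 81, 58, 48, 51, 56, 54, 57, 57, 59, 59, 57, 55, 53, 55, 56, 57, 62, 62, 61, 65, 62, 63, 65, 65, 58, 55, 76, 101, 104, 101, 98, 102, 105]
112 [98, 102, 98, 98, 77, 41, 45, 51, 55, 56, 59, 58, 54, 55, 59, 58, 57, 59, 56, 56, 56, 54, 56, 55, 57, 53, 55, 57, 58, 84, 103, 101, 102, 98, 99, 103]
118 [97, 99, 98, 95, 78, 41, 43, 53, 54, 53, 50, 51, 52, 58, 54, 55, 56, 57, 54, 52, 54, 54, 57, 57, 58, 62, 57, 56, 60, 86, 102, 100, 100, 101, 100, 102]
124 [99, 99, 100, 86, 57, 44, 55, 52, 60, 58, 55, 55, 56, 57, 52, 55, 50, 47, 53, 55, 53, 54, 53, 51, 55, 52, 54, 52, 65, 89, 100, 99, 104, 99, 99, 103]
130 [94, 87, 67, 64, 65, 52, 46, 41, 41, 41, 40, 42, 38, 38, 37, 39, 42, 39, 35, 40, 37, 45, 39, 37, 39, 46, 57, 80, 97, 102, 101, 100, 98, 104, 104, 106]
(311.5, 96) [0.4653 0.2219 0.2   ]
(335, 96) [0.4857 0.2235 0.2   ]
(311.5, 124) [0.4671 0.1983 0.2   ]
(335, 124) [0.4881 0.2    0.2   ]
(323.3, 110) [0.4766 0.2111 0.2   ]
rack edges [array([0.4432, 0.1645, 0.11  ]), array([0.4375, 0.2651, 0.11  ]), array([0.5154, 0.1703, 0.11  ]), array([0.5051, 0.3007, 0.11  ])]
```

play_rows(commands="0 0 4 -45 0; 0 0 8 -82 0; 0 0 8 -82 0; 0 45 8 -82 0; 0 90 8 -82 0; 0 130 8 -82 0; 0 155 8 -82 0; 0 163 8 -82 0; 0 163 8 -82 0; 0 163 8 -82 0")

```text
clock: 7.9
tcp_pos: [0.4775, 0.2103, 0.1591]
ee_rot: [108.2, 89.9, 22.7]
contact_force: [0.4, 0.3, 0.4]
grip_width: 0.0918
```

play_rows(commands="255 0 0 0 0; 255 0 0 0 0; 255 0 0 0 0; 255 0 0 0 0; 255 0 0 0 0; 255 0 0 0 0; 255 0 0 0 0; 255 0 0 0 0", squeeze=40)

```text
clock: 8.7
tcp_pos: [0.4765, 0.2104, 0.1577]
ee_rot: [-45.5, 90.0, -131.0]
contact_force: [0.7, 0.3, 0.8]
grip_width: 0.0323
```

play_rows(commands="255 0 0 0 0; 255 0 0 0 0; 255 0 0 0 0; 255 0 0 0 0; 255 0 0 0 0")

```text
clock: 9.2
tcp_pos: [0.4762, 0.2102, 0.1575]
ee_rot: [-72.1, 90.0, -157.6]
contact_force: [-3.1, 0.5, -0.7]
grip_width: 0.0221
```

play_rows(commands="255 -10 0 0 0; 255 -30 0 0 0; 255 -60 0 0 0; 255 -90 0 0 0; 255 -120 0 0 0; 255 -150 0 0 0; 255 -160 0 0 0; 255 -160 0 0 0; 255 -160 0 0 0", squeeze=50)

```text
clock: 10.1
tcp_pos: [0.4763, 0.21, 0.3169]
ee_rot: [-57.8, 89.9, -143.3]
contact_force: [-0.4, 0.2, -1.5]
grip_width: 0.0219
```

```bash
python3 - <<'E'
from h import *
np.set_printoptions(precision=4,suppress=True)
s=robot.read_state();print(s["tcp_pos"],s["contact_force"],s["grip_width"],s["clock"]);print(toolR());print(np.degrees(np.arctan2(toolR()[1,1],toolR()[0,1])))
print(shift([.501,-.195,.295]))
E
```

```text
[0.4763 0.21   0.3169] [-0.3579  0.2204 -1.5146] 0.021925974939171984 10.1
[[-0.0007  0.9969  0.0782]
 [-0.0006  0.0782 -0.9969]
 [-1.     -0.0008  0.0005]]
4.486869488682924
[ 22.0633  -7.0387 405.7249]
```

The gauge is held with 22 mm opening and clear of the rack. I'll carry it over the gap.

play_rows(commands="255 0 -2 45 0; 255 0 -3 90 0; 255 0 -4 135 0; 255 0 -5 180 0; 255 0 -6 225 0; 255 5 -7 270 -1; 255 10 -7 310 -2; 255 15 -7 350 -3; 255 17 -7 385 -4; 255 17 -7 406 -5; 255 17 -7 406 -5; 255 17 -7 406 -5")

```text
clock: 11.3
tcp_pos: [0.5007, -0.1947, 0.2992]
ee_rot: [-120.1, 89.8, 159.3]
contact_force: [0.4, -0.0, -1.8]
grip_width: 0.0218
```

```bash
cat > v.py <<'E'
from h import *
import sys
np.set_printoptions(precision=4,suppress=True)
P=[robot.get_image(n) for n in("scene","side")]
s=robot.read_state();R=toolR();print(s["tcp_pos"],s["contact_force"],s["torque"],s["grip_width"],s["clock"],"yaw",np.degrees(np.arctan2(R[1,1],R[0,1])));print(R)
tip=s["tcp_pos"]+R[:,0]*.1475;print("tip exp",tip)
for p in P:
    for t in("gauge_tip","front_edge","lid_edge"): print(t,[(np.round(r["pixel"],1).tolist(),round(r["conf"],2)) for r in robot.place_of(p,t)[:1]])
    print("proj tip",proj(p,tip),"FE",proj(p,[.501,-.195,.12]))
c=[np.round(proj(p,[.501,-.195,.16])).astype(int) for p in P]
cv2.imwrite(sys.argv[1],np.hstack([cv2.resize(p["frame"][k[1]-40:k[1]+40,k[0]-40:k[0]+40],(400,400),interpolation=cv2.INTER_CUBIC) for p,k in zip(P,c)]));print(c)
E
python3 v.py pics/i1.png
```

```text
[ 0.5012 -0.1935  0.2999] [-0.0147  0.2487 -2.1893] [-0.0278 -0.023  -0.0346] 0.021679558418319225 11.4 yaw 9.57595630762173
[[-0.0013  0.9861  0.1664]
 [ 0.001   0.1664 -0.9861]
 [-1.     -0.0012 -0.0012]]
tip exp [ 0.501  -0.1934  0.1524]
gauge_tip [([425.2, 242.7], 0.88)]
front_edge [([286.9, 158.8], 0.92)]
lid_edge [([288.0, 163.5], 0.79)]
proj tip [286.2537 155.5736] FE [286.5972 161.1128]
gauge_tip [([376.9, 317.5], 0.81)]
front_edge [([341.5, 162.5], 0.84)]
lid_edge [([336.6, 164.5], 0.91)]
proj tip [337.6228 154.6755] FE [337.2451 163.1644]
[array([286, 154]), array([338, 152])]
```

View pics/i1.png

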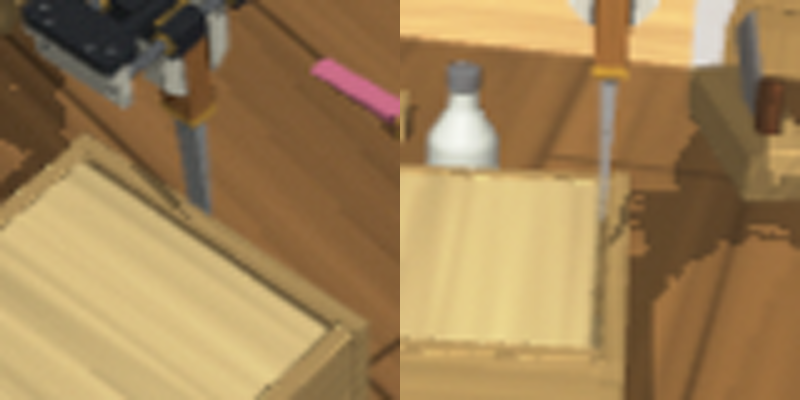

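The blade hangs upright above the gap: tip at (205,205) in the left crop and (603,215) in the right, both over the dark gap line. I'll lower it and watch the force.

play_rows(commands="255 12 0 0 0; 255 22 0 0 0; 255 28 0 0 0; 255 34 0 0 0; 255 40 0 0 0; 255 44 0 0 0; 255 44 0 0 0")

```text
clock: 12.4
tcp_pos: [0.5012, -0.1949, 0.2561]
ee_rot: [-113.5, 89.9, 166.0]
contact_force: [-0.7, -0.0, -0.3]
grip_width: 0.0216
```

play_rows(commands="255 4 0 0 0; 255 8 0 0 0; 255 12 0 0 0; 255 16 0 0 0; 255 16 0 0 0")

```text
clock: 12.9
tcp_pos: [0.501, -0.1949, 0.24]
ee_rot: [-114.1, 89.9, 165.4]
contact_force: [-1.6, -0.4, -2.6]
grip_width: 0.0222
```

play_rows(commands="255 2 0 0 0; 255 4 0 0 0; 255 6 0 0 0; 255 6 0 0 0; 255 6 0 0 0")

```text
clock: 13.4
tcp_pos: [0.501, -0.195, 0.2344]
ee_rot: [-98.0, 89.9, -178.6]
contact_force: [-3.5, -0.5, -2.3]
grip_width: 0.0219
```

play_rows(commands="255 0 -0.5 0 0; 255 0 -0.5 0 0; 255 0 -0.5 0 0")

```text
clock: 13.7
tcp_pos: [0.5008, -0.1951, 0.2346]
ee_rot: [-102.9, 90.0, 176.6]
contact_force: [-2.6, -1.2, -3.8]
grip_width: 0.0221
```

play_rows(commands="255 1 0 0 0; 255 2 0 0 0; 255 2 0 0 0; 255 2 0 0 0")

```text
clock: 14.1
tcp_pos: [0.5009, -0.1951, 0.2329]
ee_rot: [22.9, 90.0, -57.6]
contact_force: [-4.9, -0.5, 2.8]
grip_width: 0.0218
```

play_rows(commands="255 0 -0.3 0 0; 255 0 -0.6 0 0; 255 0 -0.6 0 0; 255 0 -0.6 0 0")

```text
clock: 14.5
tcp_pos: [0.5007, -0.1951, 0.2329]
ee_rot: [73.5, 90.0, -7.0]
contact_force: [-2.2, -0.4, 0.1]
grip_width: 0.022
```

```bash
cat > f.py <<'E'
from h import *
np.set_printoptions(precision=4,suppress=True)
F=[];T=[];X=[]
for i in range(6):
    robot.get_image("side"); s=robot.read_state();F.append(s["contact_force"]);T.append(s["torque"]);X.append(s["tcp_pos"])
R=toolR();f=np.mean(F,0);print("F",f,"sd",np.std(F,0),"F tool",R.T@f,"T",np.mean(T,0),"tcp",np.mean(X,0),"w",s["grip_width"],"t",s["clock"],"yaw",np.degrees(np.arctan2(R[1,1],R[0,1])),"toolx",R[:,0])
E
python3 f.py
```

```text
F [-2.3431 -0.8404  0.3746] sd [0.7038 0.556  0.3899] F tool [-0.376  -2.4494  0.4424] T [-0.2181  0.7427 -0.0108] tcp [ 0.5006 -0.1951  0.2328] w 0.02182973988194817 t 14.8 yaw 9.495618212038943 toolx [ 0.0006 -0.     -1.    ]
```

play_rows(commands="255 0 -0.3 0 0; 255 0 -0.5 0 0; 255 0 -0.5 0 0; 255 0 -0.5 0 0")

```text
clock: 15.2
tcp_pos: [0.5002, -0.195, 0.2328]
ee_rot: [91.1, 90.0, 10.6]
contact_force: [-0.2, 0.9, -1.2]
grip_width: 0.0215
```

```bash
python3 f.py
```

```text
F [-0.1758 -0.2361 -1.4812] sd [0.8275 0.4797 0.4518] F tool [ 1.4812 -0.2126  0.2038] T [-0.0032 -0.0036 -0.0177] tcp [ 0.5    -0.1951  0.2328] w 0.022028065703246877 t 15.5 yaw 9.494167783283666 toolx [ 0.0002 -0.     -1.    ]
```

play_rows(commands="255 1 0 0 0; 255 2 -0.1 0 0; 255 3 -0.1 0 0; 255 4 -0.2 0 0; 255 4 -0.2 0 0; 255 4 -0.2 0 0")

```text
clock: 16.1
tcp_pos: [0.4998, -0.1952, 0.2287]
ee_rot: [92.7, 90.0, 12.2]
contact_force: [-0.1, -0.3, -1.9]
grip_width: 0.0214
```

```bash
python3 f.py
```

```text
F [ 0.9455  0.4183 -1.8907] sd [0.2251 0.6658 0.392 ] F tool [ 1.891   1.001  -0.2567] T [ 0.064  -0.3491  0.0037] tcp [ 0.4997 -0.1952  0.2288] w 0.021572512960611696 t 16.4 yaw 9.498718555515618 toolx [ 0.0003 -0.     -1.    ]
```

play_rows(commands="255 0 0.2 0 0; 255 1 0.2 0 0; 255 2 0.2 0 0; 255 3 0.2 0 0; 255 3 0.2 0 0; 255 3 0.2 0 0")

```text
clock: 17.0
tcp_pos: [0.4998, -0.1952, 0.2257]
ee_rot: [144.5, 90.0, 64.0]
contact_force: [1.7, -0.6, -2.1]
grip_width: 0.0219
```

```bash
python3 f.py
```

```text
F [ 1.0808  0.1522 -2.5319] sd [0.2594 0.3088 0.3849] F tool [2.532  1.0908 0.0282] T [ 0.0055 -0.4062 -0.0093] tcp [ 0.4999 -0.1952  0.2257] w 0.021946478171426555 t 17.3 yaw 9.497234279564344 toolx [ 0.0001 -0.     -1.    ]
```

play_rows(commands="255 0 0.2 0 0; 255 1 0.2 0 0; 255 2 0.2 0 0; 255 2 0.2 0 0; 255 2 0.2 0 0")

```text
clock: 17.8
tcp_pos: [0.5, -0.1951, 0.2237]
ee_rot: [-116.8, 90.0, 162.7]
contact_force: [0.5, 0.3, -1.9]
grip_width: 0.0217
```

```bash
python3 f.py
```

```text
F [ 0.7061  0.116  -1.9323] sd [0.6016 0.5493 0.9324] F tool [1.9323 0.7156 0.0021] T [ 0.0397 -0.2294 -0.0102] tcp [ 0.5    -0.1951  0.2237] w 0.021921744341403742 t 18.1 yaw 9.498110788010049 toolx [-0. -0. -1.]
```

play_rows(commands="255 0 0.1 0 0; 255 1 0.1 0 0; 255 2 0.1 0 0; 255 2 0.1 0 0; 255 2 0.1 0 0")

```text
clock: 18.6
tcp_pos: [0.5001, -0.1952, 0.2216]
ee_rot: [-88.2, 90.0, -168.7]
contact_force: [1.2, -0.2, -2.8]
grip_width: 0.0221
```

```bash
python3 f.py
```

```text
F [ 0.2836 -0.5511 -2.3663] sd [0.3153 0.2034 0.4531] F tool [2.3662 0.1891 0.5904] T [-0.0542 -0.1489 -0.0179] tcp [ 0.5001 -0.1952  0.2216] w 0.021679721998280034 t 18.9 yaw 9.493414490472016 toolx [-0.0001  0.     -1.    ]
```

play_rows(commands="255 1 0 0 0; 255 2 0 0 0; 255 2 0 0 0; 255 2 0 0 0")

```text
clock: 19.3
tcp_pos: [0.5001, -0.1953, 0.22]
ee_rot: [48.4, 90.0, -32.1]
contact_force: [-1.6, -0.9, 3.6]
grip_width: 0.0217
```

```bash
python3 f.py
```

```text
F [-1.7789 -0.2765  4.4501] sd [0.5831 0.3804 0.7097] F tool [-4.4504 -1.7993 -0.0199] T [-0.0079  0.5573 -0.0012] tcp [ 0.5001 -0.1952  0.2199] w 0.02159206135431333 t 19.6 yaw 9.491548816435339 toolx [ 0.0002 -0.0001 -1.    ]
```

play_rows(commands="255 0 -0.15 0 0; 255 0 -0.15 0 0; 255 0.5 -0.15 0 0; 255 0.5 -0.15 0 0; 255 0.5 -0.15 0 0")

```text
clock: 20.1
tcp_pos: [0.5001, -0.1953, 0.2195]
ee_rot: [61.8, 90.0, -18.7]
contact_force: [-1.6, -0.6, 5.2]
grip_width: 0.0218
```

```bash
python3 f.py
```

```text
F [-1.6531 -0.1143  5.7112] sd [0.6545 0.7291 0.3949] F tool [-5.7119 -1.647  -0.1586] T [-0.0126  0.5257 -0.0111] tcp [ 0.5001 -0.1953  0.2195] w 0.02205693885601759 t 20.4 yaw 9.49033343009543 toolx [ 0.0004 -0.0001 -1.    ]
```

play_rows(commands="255 0 -0.2 0 0; 255 0 -0.3 0 0; 255 0 -0.3 0 0; 255 0.5 -0.3 0 0; 255 0.5 -0.3 0 0")

```text
clock: 20.9
tcp_pos: [0.5001, -0.1953, 0.2192]
ee_rot: [67.8, 89.9, -12.7]
contact_force: [-1.6, 0.1, 7.1]
grip_width: 0.022
```

```bash
python3 f.py
```

```text
F [-0.9907  0.0472  6.7955] sd [0.5311 0.4341 0.724 ] F tool [-6.7965 -0.9631 -0.2077] T [ 0.0407  0.451  -0.0251] tcp [ 0.5001 -0.1953  0.2192] w 0.022298996343207055 t 21.2 yaw 9.495382633349484 toolx [ 0.001  -0.0002 -1.    ]
```

The blade is pinned on both sides: sideways commands no longer move it, and the drag is about 9 N above baseline. One last look before handing in.

```bash
python3 v.py pics/i2.png; python3 - <<'E'
from h import *
for n in("scene","side"):
    p=robot.get_image(n);print(n,"proj gauge origin",proj(p,[.5001,-.1953,.1717]),[r["pixel"] for r in robot.place_of(p,"gauge")[:4]])
    o=cv2.imread(f"pics/{n}0.png");d=cv2.absdiff(o,p["frame"]).max(2)
    for t in("chisel_wide","chisel_narrow","mallet","glue"):
        for r in robot.place_of(p,t)[:1]:
            x,y=map(int,r["pixel"]);print(t,r["pixel"],"diff",d[max(y-8,0):y+8,max(x-8,0):x+8].mean())
E
```

```text
[ 0.5001 -0.1953  0.2192] [-1.5791  0.1362  7.0697] [0.0254 0.4062 0.0278] 0.021780311949055112 21.3 yaw 9.49582675449464
[[ 0.001   0.9863  0.165 ]
 [-0.0002  0.165  -0.9863]
 [-1.      0.001   0.0004]]
tip exp [ 0.5002 -0.1953  0.0717]
gauge_tip [([424.9, 239.3], 0.69)]
front_edge [([284.7, 159.7], 0.69)]
lid_edge [([288.6, 160.5], 0.84)]
proj tip [287.5938 169.2347] FE [286.5972 161.1128]
gauge_tip [([379.0, 320.3], 0.76)]
front_edge [([338.8, 163.6], 0.65)]
lid_edge [([337.6, 164.5], 0.63)]
proj tip [336.7826 175.7039] FE [337.2451 163.1644]
[array([286, 154]), array([338, 152])]
scene proj gauge origin [285.74084781 151.52634125] [[286.4, 151.6], [409.8, 218.3], [475.7, 279.1]]
chisel_wide [391.7, 248.7] diff 3.1640625
chisel_narrow [413.8, 267.7] diff 3.6015625
mallet [304.6, 309.1] diff 4.3046875
glue [216.2, 166.0] diff 10.2265625
side proj gauge origin [338.31010612 149.16077998] [[385.4, 280.0], [409.2, 189.0], [374.9, 392.7]]
chisel_wide [311.2, 261.1] diff 3.17578125
chisel_narrow [305.7, 283.1] diff 3.54296875
mallet [211.3, 259.6] diff 4.28125
```

View pics/i2.png

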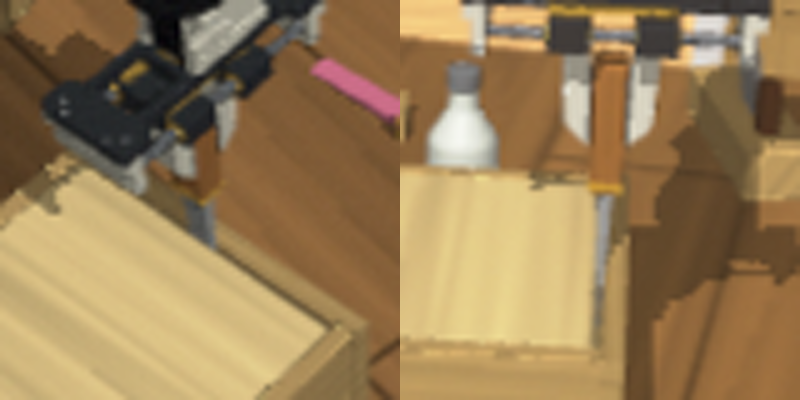

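The blade stands upright in the gap. In the left crop it enters at about (210,245), in the right at about (600,280). The lid is flush and the grip holds. The gauge origin was found where predicted, so the handle has not slipped. The bystanders haven't moved.

```bash
python3 -c "
from cell import robot
print(robot.hand_in())"
```

```text
the job is handed in; nothing more can be done
None
```

The lid is shut, the taper gauge is held snug and upright in the gap near the middle, and I handed the job in at about 21 s. The hand-in gives no verdict.

- **Lid:** I pushed it along its arc past the catch until it hit its stop. The position stayed still while the force rose. That push peaked at about 55 N through the fingertips. The 40 N limit applies to the arm and gripper body, and I saw only the fingertips touching, but it was higher than needed.
- **Gauge:** I lifted it from the rack slot nearest the box and lowered it in small steps, re-centring whenever it leaned on one side. The drag is now about 9 N above baseline. In the last checks, sideways commands no longer moved it, so it bears on both sides, and it still leans slightly towards the lid side (about 1 to 1.6 N).
- **Reading:** The tip is about 48 mm below the rim. Allowing for the 3 mm bevel, that is a gap of about 5.6 mm. The camera measurement gave about 5.3 mm, which roughly agrees within the calibration.
- **Last checks:**
  - The grip opening is 22 mm. In the scene picture the gauge's origin was within a pixel of where I predicted, so it had not slipped in the grip.
  - In the side picture the networks did not find the gauge, and in neither picture did they find its tip; they reported look-alikes instead.
  - The chisels and mallet looked unchanged. The glue bottle showed more image difference in the scene view, but it stands upright in its place in the crop, and I put that down to shadow.

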